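# Stop the bench power supply rocking with a wedge

### The arm

A 6-joint arm with a two-finger parallel gripper is mounted at the origin on the work surface. World frame = base frame: x ahead of the robot, y to its left, z up, the work surface at z = 0. Lengths are in mm, angles in rad, forces in N, time in s.
With the tool pointing down it reaches from about 275 to 1000 mm from the base axis. Payload 8.4 kg.
Tool frame: the origin (TCP) lies on the centre line of the jaws, within the pads' length; the fingertips stand 17 mm ahead of it and the grasp point (between the pads) lies 2 mm behind it (r.tcp_to_tips is the z of the fingertips in the tool frame, in mm); z points along the fingers, y is the direction in which the jaws open and shut (so a half turn about z gives the same grasp; the last joint's range is limited). The gripper opens to 85 mm and grips with 20 to 120 N. Pads are 22 mm wide; open, the fingers measure 114 mm over their backs; the gripper's body (76 mm by 85 mm) begins 54 mm behind the grasp point. The pads swing forward as they close: fully open they stand 13 mm farther back than shut.
Start: joints at [-1.28, 0.353, 1.633, -0, 1.155, -0.002], TCP at [180.395, -598.402, 222.981] pointing down, gripper open.
Joint ranges: [-2.63, 2.63], [-0.92, 2.1], [0.06, 2.66], [-1.3, 4.44], [0, 2.69], [-3.02, 3.02]. Speed limits (rad/s): [2.22, 2.22, 2.79, 3.14, 3.14, 3.14].

### API

Orientations are given as [roll, pitch, yaw] about the fixed x, y, z axes, in that order (R = Rz(yaw) Ry(pitch) Rx(roll)).
In Python, from rig import r, cams, job gives the robot as it stands.
- The arm moves only by the tool drive_tool, never from a script. Its argument "deltas" is a list of rows, each a list of 4 numbers: the shift along the tool's x, y, z in cm, then the turn about the tool's z in rad. In form: [[x, y, z, roll], ...]. A call has 1 to 12 rows; each row shifts and turns the commanded pose from where the row before left it, along the tool's axes as they then stand; what a row does not reach is not made up. A row lasts 1/12 s, in which the tool goes at most 41.7 mm and 7.16 degrees, less where a joint would pass 70% of its speed; a pose out of reach is approached as far as the arm can. A call with a gripper value outside its range is refused whole. "jaw" is the closure, from 0 (fully open) to 1 (shut), set as the call begins (left out, the last holds). The fingers move at their own pace and stop on an object; "force" is the grip in N (left out, the last holds). Time passes only in rows, so rows that do not move let the fingers close. It gives the time, the measured TCP pose, the force and the opening at its end, in the units of the state.
- r.sense(): the state, without advancing time (a new reading comes with each control period).
- cams.grab_frame(name): name is "scene" or "top"; returns (picture, depth): 400x640x3 uint8, red, green, blue; 400x640 float32, mm along the optical axis (not along the pixel's ray), 0 where there is no reading.
- cams.camera_params(name): a dict with "fx", "fy", "cx", "cy" (pixels), "R" (3x3) and "t" (3): a world point X has camera coordinates R X + t. Camera axes: x right, y down, z forward; pixel columns grow to the right and rows downward; lengths in mm; the calibration is good to about 2 mm. A picture is of the moment at which its call begins. camera_params takes no time and is no camera call.
- job.sign_off(): hands the job in, once; it reports no verdict.
The state is a dict: "clock": time; "qpos": joint angles; "qvel": joint speeds; "joint_efforts": joint torques, N m; "eef_pos": TCP position; "tcp_rot": TCP orientation; "contact_force": force on the tool from outside, world axes, zero at the start; "wrist_torque": the same for the moment, N m; "opening": opening from 0.0 (shut) to 1.0 (fully open).
Only numpy, scipy, OpenCV 4.12 (cv2) and the standard library are available. Lean on these libraries where they do the work, as an engineer would, in place of code of your own. Each camera call takes 0.05 s, during which the arm holds its last target. There are 200 camera calls.

### The job

The bench power supply rocks because one of its feet is too short. Press down on its loose corner to feel it rock and let it come back, then push the wooden wedge along the bench, thin end first, in under that short foot until it is just snug, without jacking the case up, and press the same corner again to make sure that it no longer gives. Only touch, press and push: lift or carry nothing, keep the case standing where it is, leave the other things alone, and finish with the hand clear.

Things in the scene. Friction and masses are not known exactly. Their poses are not given: they have to be found in the camera images.
- case: Bench power supply: grey steel case, 170 (x) by 200 (y) mm, flat top 84 mm above the bench, 1.2 to 1.9 kg. Origin: centre of its underside at bench level, z up. The +x face carries the black front panel with knobs. Four domed feet, 18 mm wide, at x +-65, y +-80 mm; the case's underside is 24 mm up. The foot at (+65, +80) is 5 to 9.5 mm too short (unknown) and hangs clear of the bench.
- loose_corner (a point): Point on the case's top face right above the short foot's centre, 20 mm in from both edges: press here. Moves with the case. Left alone the case stands level on its other three feet; 3 to 5 N down here rocks it by up to 0.1 rad about the line through the two neighbouring feet, and it falls back when let go.
- wedge: Wooden wedge flat on the bench beside the case, thin end roughly towards the short foot. 110 mm long (x), 48 wide (y), about 90 g; top slopes straight from 20 mm high at the thick end (x = -55) to 3 mm at the thin end (x = +55). Origin: centre of its underside, z up. Push on the thick end's upright face. It slides with under 1 N; under the foot the push rises to 3 to 7 N, and it stays by friction.
- sandblock: Not part of the job: cork sanding block, 45 x 70 x 30 mm, origin at the centre of its underside
- screwdriver: Not part of the job: screwdriver lying on the bench beside the wedge's path, about 200 mm long and 30 mm thick, its x axis along it
- mug: Not part of the job: white mug, 80 mm wide, 90 mm tall, origin under its centre
- tin: Not part of the job: metal tin, 64 mm wide, 55 mm tall, origin under its centre
- tape: Not part of the job: roll of tape lying flat, 90 mm wide, 20 mm tall, origin under its centre
- wrench: Not part of the job: wrench lying on the bench, its x axis along it
- glue: Not part of the job: glue bottle, 44 mm wide, 110 mm tall, origin under its centre
There are look-alikes about, which are no part of the job. Of the things like the wedge, leave any that is pink, red or yellow; of the rest the smaller one is meant.

How it is judged:
By the outcome, as a careful person would: the job done as asked, in the order asked, and still so for the second after the job is handed in, with the robot touching nothing.
It also fails if it takes over 67 s, if anything falls off the work surface, if the arm or the gripper's body presses on something with over 40 N, if the wrist force passes 120 N, or if a joint passes its speed limit or range.

## Working session

There is one attempt and no reset: what is moved stays moved. The work goes in short steps, Python scripts to look and compute and a tool call to move; the robot and the scene stay as the last step left them, time stands still between calls to the robot, and variables do not carry over. Pictures are saved under pics/ and viewed, about 8 in all and at most 12, crops included, and the job is handed in when it is done.

Besides the shell and the picture viewer there is one more tool, called after "Emit:" as name([rows], argument=value, ...), one row to a line, values as JSON. drive_tool: Moves the arm, as the interface text tells. Its arguments: {"type":"object","properties":{"deltas":{"type":"array"},"jaw":{"type":"number"},"force":{"type":"number"}},"required":["deltas"]}

```bash
mkdir -p pics; ls
cat > h.py <<'E'
from rig import r,cams,job
import numpy as np,cv2
def pts(name,d):
    p=cams.camera_params(name);R=np.array(p['R']);t=np.array(p['t'])
    v,u=np.mgrid[:400,:640]
    c=np.stack([(u-p['cx'])/p['fx']*d,(v-p['cy'])/p['fy']*d,d],-1)
    return (c-t)@R
def grab(name,f=None):
    im,d=cams.grab_frame(name)
    if f: cv2.imwrite('pics/'+f,im[:,:,::-1])
    return im,d,pts(name,d)
E
python3 - <<'E'
from h import *
for n in('top','scene'):
    im,d,P=grab(n,n+'1.png'); np.savez(n+'1.npz',im=im,d=d,P=P)
    p=cams.camera_params(n);R=np.array(p['R']);print(n,-R.T@np.array(p['t']),R[2])
a=cv2.imread('pics/top1.png');b=cv2.imread('pics/scene1.png')
print(r.sense())
E
```

```text
pics
top [ 308.45239403  -20.15027683 1298.21027223] [ 0.1586066   0.01842115 -0.98717   ]
scene [1082.38463621  530.19539879  942.01649878] [-0.4992465  -0.45303232 -0.73858964]
{'clock': 0.1, 'qpos': array([-1.28041337e+00,  3.53570147e-01,  1.63404615e+00,  1.17949373e-05,
        1.15524528e+00, -2.39866530e-03]), 'qvel': array([-1.41829140e-03, -1.03120794e-03, -2.11187394e-03,  1.41253436e-03,
        6.43488492e-06,  8.54924085e-04]), 'joint_efforts': array([ 7.82644179e-06, -6.06355047e+01, -3.42822075e+01, -1.47040464e-05,
        4.00483754e-03,  2.77759818e-05]), 'eef_pos': array([ 180.26243533, -597.97544597,  222.34806605]), 'tcp_rot': array([-3.14032376e+00, -1.38287517e-05,  2.92776846e-01]), 'contact_force': array([-1.20878466,  0.67590606, -0.50857087]), 'wrist_torque': array([-0.03080495, -0.00599079, -0.01468798]), 'opening': 0.9987860567969389}
```

View pics/top1.png

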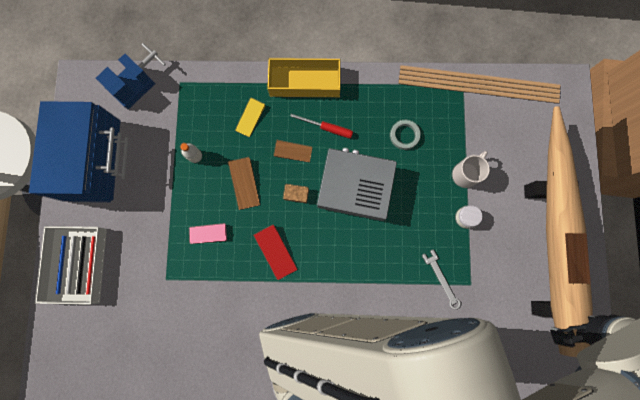

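View pics/scene1.png

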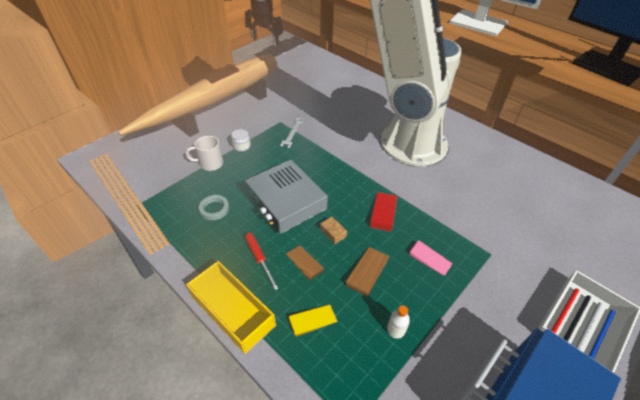

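The top view shows the case at about (357,184) with its knobs facing up in the image. The smaller brown wedge is at (293,151) and the screwdriver at (322,125). The larger brown look-alike is at (244,183).

Run:
```python
from h import *
for n,boxc,boxw in(('top',(310,140,405,225),(268,135,318,166)),('scene',(240,155,335,235),(280,240,330,285))):
    f=np.load(n+'1.npz');P=f['P'];im=f['im'];d=f['d']
    hsv=cv2.cvtColor(im,cv2.COLOR_RGB2HSV)
    def sub(b):
        m=np.zeros((400,640),bool);m[b[1]:b[3],b[0]:b[2]]=1;return m
    m=sub(boxc)&(P[...,2]>76)&(P[...,2]<95)
    q=P[m];print(n,'case z',np.median(q[:,2]),m.sum());rc=cv2.minAreaRect(q[:,:2].astype(np.float32));print(rc,cv2.boxPoints(rc).round(1).tolist())
    print('bench',np.median(P[sub(boxw)&(hsv[...,0]>60)][:,2]))
    m=sub(boxw)&(hsv[...,0]<22)&(hsv[...,1]>60)&(d>0)
    k=cv2.connectedComponentsWithStats(m.astype(np.uint8));i=1+np.argmax(k[2][1:,4]);m=k[1]==i
    q=P[m];rw=cv2.minAreaRect(q[:,:2].astype(np.float32));print('wedge',m.sum(),rw,cv2.boxPoints(rw).round(1).tolist())
    A=np.c_[q[:,:2]-q[:,:2].mean(0),np.ones(len(q))];g=np.linalg.lstsq(A,q[:,2],rcond=None)[0];print('grad',g,np.hypot(*g[:2]),'uphill deg',np.degrees(np.arctan2(g[1],g[0])),'zr',q[:,2].min(),q[:,2].max())
    # sandblock, screwdriver
    m=(P[...,2]>8)&(P[...,2]<40)&(hsv[...,1]>120)&((hsv[...,0]<5)|(hsv[...,0]>174)); 
    b=(280,110,360,142) if n=='top' else (240,230,280,292)
    m=sub(b)&(P[...,2]>4); q=P[m];print('driver',cv2.boxPoints(cv2.minAreaRect(q[:,:2].astype(np.float32))).round(0).tolist())
f=np.load('top1.npz');a=f['im'][100:235,225:415,::-1];s=f['im']
b=np.load('scene1.npz')['im'][150:300,230:400,::-1]
b=cv2.resize(b,None,fx=3,fy=3,interpolation=2);cv2.imwrite('pics/c1.png',b)
```

```text
top case z 83.09431448003555 4087
((543.9882202148438, -112.58970642089844), (200.01344299316406, 172.1802215576172), 79.30084228515625) [[440.79998779296875, -194.89999389648438], [610.0, -226.8000030517578], [647.0999755859375, -30.299999237060547], [478.0, 1.7000000476837158]]
bench -0.19591343186558666
wedge 573 ((656.6508178710938, 79.91888427734375), (113.52137756347656, 54.35995101928711), 79.91454315185547) [[620.0, 28.799999237060547], [673.5, 19.299999237060547], [693.4000244140625, 131.0], [639.7999877929688, 140.60000610351562]]
grad [ 0.01262154  0.14220633 10.69463608] 0.14276534271508426 uphill deg 84.92799773149082 zr -4.810204712332363 25.198042377719077
driver [[307.0, 117.0], [310.0, -130.0], [791.0, -124.0], [788.0, 122.0]]
scene case z 84.15254442150655 2816
((545.4201049804688, -108.56217956542969), (203.4869384765625, 172.916259765625), 79.15934753417969) [[441.3999938964844, -192.1999969482422], [611.2000122070312, -224.8000030517578], [649.5, -24.899999618530273], [479.6000061035156, 7.599999904632568]]
bench 1.0969480359390786
wedge 592 ((655.9725952148438, 79.97447204589844), (116.10740661621094, 48.80680847167969), 81.66555786132812) [[623.4000244140625, 26.100000381469727], [671.7000122070312, 19.0], [688.5, 133.89999389648438], [640.2000122070312, 141.0]]
grad [-0.01374993  0.13699848 12.1151765 ] 0.13768676031986102 uphill deg 95.7313313507003 zr -2.3473477113043177 23.734996797255242
driver [[622.0, -62.0], [714.0, -134.0], [1175.0, 458.0], [1082.0, 530.0]]
```

View pics/c1.png

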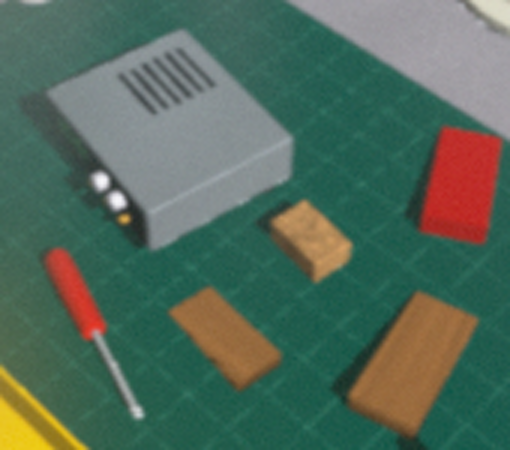

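```bash
cat >> h.py <<'E'
def plan(tx,ty,tz,yaw,n):
    s=r.sense();p=s['eef_pos'];y0=s['tcp_rot'][2];dy=(yaw-y0+np.pi)%(2*np.pi)-np.pi
    D=complex(tx-p[0],ty-p[1]);S=sum(np.exp(1j*(y0+dy*k/n)) for k in range(n))
    w=D/S
    print('row cm',(w.real/10).round(3),(-w.imag/10).round(3),((p[2]-tz)/10/n).round(3),'roll',round(-dy/n,4),'| now',p.round(1),round(y0,3),'F',s['contact_force'].round(1))
E
python3 -c "
from h import *
plan(623.5,-44.3,150,1.384,24)"
```

```text
row cm 3.097 -0.249 0.301 roll -0.0455 | now [ 180.3 -598.   222.3] 0.293 F [-1.2  0.7 -0.5]
```

Emit:
drive_tool([
  [3.1,-0.25,0.3,-0.0455],
  [3.1,-0.25,0.3,-0.0455],
  [3.1,-0.25,0.3,-0.0455],
  [3.1,-0.25,0.3,-0.0455],
  [3.1,-0.25,0.3,-0.0455],
  [3.1,-0.25,0.3,-0.0455],
  [3.1,-0.25,0.3,-0.0455],
  [3.1,-0.25,0.3,-0.0455],
  [3.1,-0.25,0.3,-0.0455],
  [3.1,-0.25,0.3,-0.0455],
  [3.1,-0.25,0.3,-0.0455],
  [3.1,-0.25,0.3,-0.0455],
], jaw=1)

```text
clock: 1.1
eef_pos: [480.5, -381.9, 186.5]
tcp_rot: [-3.141, 0.0, 0.841]
contact_force: [0.3, 0.3, -0.9]
opening: -0.001
```

Emit:
drive_tool([
  [3.1,-0.25,0.3,-0.0455],
  [3.1,-0.25,0.3,-0.0455],
  [3.1,-0.25,0.3,-0.0455],
  [3.1,-0.25,0.3,-0.0455],
  [3.1,-0.25,0.3,-0.0455],
  [3.1,-0.25,0.3,-0.0455],
  [3.1,-0.25,0.3,-0.0455],
  [3.1,-0.25,0.3,-0.0455],
  [3.1,-0.25,0.3,-0.0455],
  [3.1,-0.25,0.3,-0.0455],
  [3.1,-0.25,0.3,-0.0455],
  [0,0,0,0],
])

```text
clock: 2.1
eef_pos: [619.2, -69.7, 153.0]
tcp_rot: [-3.14, -0.002, 1.345]
contact_force: [0.6, -0.4, 0.7]
opening: -0.004
```

```bash
python3 -c "
from h import *
plan(623.5,-44.3,112,1.384,4)"
```

```text
row cm 0.644 -0.029 1.025 roll -0.0098 | now [619.2 -69.7 153. ] 1.345 F [ 0.6 -0.4  0.7]
```

Emit:
drive_tool([
  [0.64,-0.03,1.0,-0.01],
  [0.64,-0.03,1.0,-0.01],
  [0.64,-0.03,1.0,-0.01],
  [0.64,-0.03,1.0,-0.01],
  [0,0,0.3,0],
  [0,0,0.2,0],
  [0,0,0.1,0],
  [0,0,0,0],
  [0,0,0,0],
])

```text
clock: 2.85
eef_pos: [623.5, -49.7, 108.4]
tcp_rot: [3.141, -0.0, 1.379]
contact_force: [0.2, 0.9, -0.1]
opening: -0.001
```

Run:
```python
from h import *
im,d,P=grab('scene','s2.png');a=cv2.resize(im[90:300,190:400,::-1],None,fx=2.8,fy=2.8,interpolation=2);cv2.imwrite('pics/c2.png',a)
plan(623.5,-44.3,103,1.384,1)
```

```text
row cm 0.523 -0.113 0.549 roll -0.0052 | now [623.6 -49.7 108.5] 1.379 F [ 0.1  0.2 -0.3]
```

View pics/c2.png

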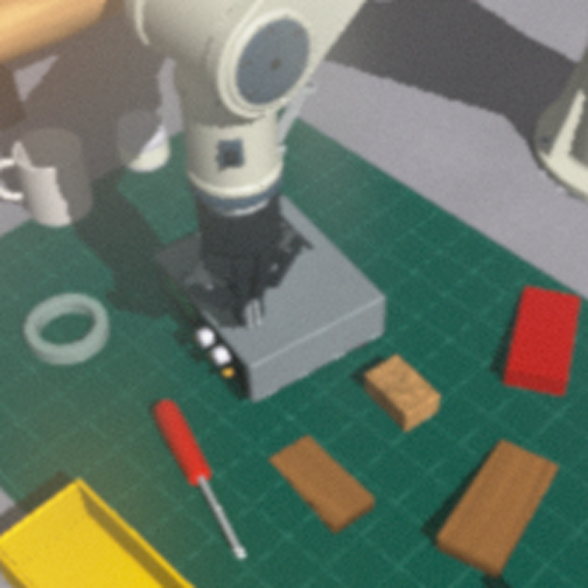

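Emit:
drive_tool([
  [0.2,-0.05,0.2,0],
  [0.2,-0.05,0.2,0],
  [0.1,0,0.1,0],
  [0,0,0.05,0],
  [0,0,0,0],
  [0,0,0,0],
])

```text
clock: 3.4
eef_pos: [623.3, -44.2, 102.4]
tcp_rot: [-3.142, 0.0, 1.379]
contact_force: [-0.3, 0.3, -0.1]
opening: -0.0
```

Emit:
drive_tool([
  [0,0,0.1,0],
  [0,0,0,0],
  [0,0,0,0],
])

```text
clock: 3.65
eef_pos: [623.2, -44.3, 101.4]
tcp_rot: [-3.142, -0.0, 1.379]
contact_force: [0.7, -0.7, 0.1]
opening: -0.001
```

Emit:
drive_tool([
  [0,0,0.1,0],
  [0,0,0,0],
  [0,0,0,0],
])

```text
clock: 3.9
eef_pos: [623.2, -44.2, 100.4]
tcp_rot: [-3.142, 0.0, 1.379]
contact_force: [-0.4, 1.4, -0.2]
opening: 0.0
```

Emit:
drive_tool([
  [0,0,0.1,0],
  [0,0,0,0],
  [0,0,0,0],
])

```text
clock: 4.15
eef_pos: [623.2, -44.2, 99.4]
tcp_rot: [-3.141, -0.0, 1.379]
contact_force: [1.1, 0.1, 0.6]
opening: 0.004
```

Emit:
drive_tool([
  [0,0,0.1,0],
  [0,0,0,0],
  [0,0,0,0],
])

```text
clock: 4.4
eef_pos: [623.2, -44.2, 98.4]
tcp_rot: [-3.142, 0.0, 1.379]
contact_force: [0.1, 0.3, -0.7]
opening: -0.001
```

```bash
python3 -c "
from h import *
print(r.tcp_to_tips)"
```

```text
17.0
```

Emit:
drive_tool([
  [0,0,0.1,0],
  [0,0,0,0],
  [0,0,0,0],
])

```text
clock: 4.65
eef_pos: [623.2, -44.2, 97.4]
tcp_rot: [-3.141, 0.0, 1.379]
contact_force: [-0.5, -0.2, -1.0]
opening: -0.002
```

Emit:
drive_tool([
  [0,0,0.1,0],
  [0,0,0,0],
  [0,0,0,0],
])

```text
clock: 4.9
eef_pos: [623.2, -44.2, 96.4]
tcp_rot: [-3.141, 0.0, 1.379]
contact_force: [0.2, -0.6, 0.6]
opening: -0.0
```

Run:
```python
from h import *
im,d,P=grab('scene');a=cv2.resize(im[150:245,235:345,::-1],None,fx=5,fy=5,interpolation=2);cv2.imwrite('pics/c3.png',a)
b=np.load('scene1.npz');D=P[...,2]-b['P'][...,2]
m=np.zeros((400,640),bool);m[155:235,240:335]=1
m&=(P[...,2]>70)&(P[...,2]<95)&(abs(D)<15)
# fit planes
for Q in(b['P'],P):
    q=Q[m];A=np.c_[q[:,:2]-[623.5,-44.3],np.ones(len(q))];print(m.sum(),np.linalg.lstsq(A,q[:,2],rcond=None)[0])
print(r.sense()['contact_force'],r.sense()['wrist_torque'])
```

```text
1667 [-1.71686407e-02 -7.18706274e-03  8.16459908e+01]
1667 [-1.68670630e-02 -6.50534252e-03  8.16316062e+01]
[-0.3824696   0.59210878 -0.55188203] [0.06618099 0.02266382 0.00644298]
```

View pics/c3.png

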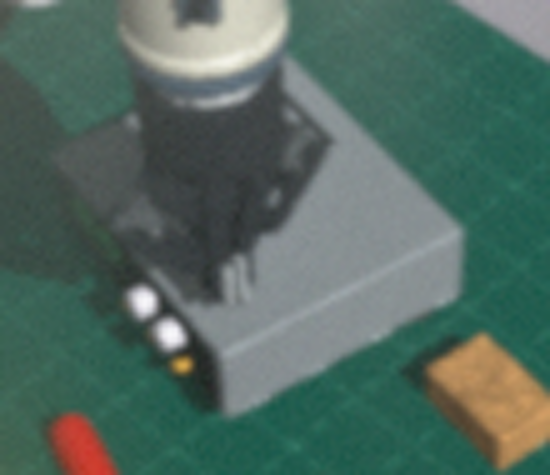

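Emit:
drive_tool([
  [0,0,0.1,0],
  [0,0,0,0],
  [0,0,0,0],
])

```text
clock: 5.2
eef_pos: [623.2, -44.2, 95.4]
tcp_rot: [-3.141, 0.0, 1.379]
contact_force: [-0.2, 0.2, -0.4]
opening: -0.0
```

Emit:
drive_tool([
  [0,0,0.1,0],
  [0,0,0,0],
  [0,0,0,0],
])

```text
clock: 5.45
eef_pos: [623.2, -44.2, 94.4]
tcp_rot: [-3.141, 0.0, 1.379]
contact_force: [0.2, 0.2, -0.5]
opening: -0.003
```

Emit:
drive_tool([
  [0,0,0.1,0],
  [0,0,0,0],
  [0,0,0,0],
])

```text
clock: 5.7
eef_pos: [623.2, -44.2, 93.4]
tcp_rot: [-3.141, 0.0, 1.379]
contact_force: [-0.9, 1.1, 0.3]
opening: -0.002
```

Run:
```python
from h import *
im,d,P=grab('scene')
b=np.load('scene1.npz');p=cams.camera_params('scene');R=np.array(p['R']);t=np.array(p['t'])
for z in(94,84,76.4):
    c=R@np.array([623.2,-44.2,z])+t;print(z,c[0]/c[2]*p['fx']+p['cx'],c[1]/c[2]*p['fy']+p['cy'],c[2])
u0=283
for v in range(190,216,1):print(v,P[v,u0].round(0),'before',b['P'][v,u0,2].round(0),im[v,u0])
m=np.zeros((400,640),bool);m[155:235,240:335]=1
D=P[...,2]-b['P'][...,2]
m&=(b['P'][...,2]>76)&(b['P'][...,2]<95)&(abs(D)<15)
for Q in(b['P'],P):
    q=Q[m];A=np.c_[q[:,:2]-[623.5,-44.3],np.ones(len(q))];print(m.sum(),np.linalg.lstsq(A,q[:,2],rcond=None)[0])
```

```text
94 280.54540205909814 210.93381255571057 1115.8021998719812
84 280.7547633182283 213.23033302602875 1123.1880962236658
76.4 280.91204552589625 214.9555892220746 1128.801377450946
190 [620. -30. 187.] before 83.0 [55 56 60]
191 [621. -29. 185.] before 82.0 [56 62 61]
192 [621. -30. 180.] before 85.0 [51 57 57]
193 [620. -31. 175.] before 86.0 [52 62 60]
194 [621. -30. 173.] before 84.0 [50 51 55]
195 [621. -30. 169.] before 83.0 [51 57 55]
196 [624. -27. 169.] before 84.0 [55 55 57]
197 [620. -32. 159.] before 85.0 [55 59 60]
198 [621. -31. 157.] before 83.0 [57 61 64]
199 [620. -32. 151.] before 87.0 [52 58 60]
200 [621. -32. 148.] before 83.0 [59 63 63]
201 [622. -31. 146.] before 80.0 [85 88 91]
202 [620. -34. 137.] before 84.0 [132 138 139]
203 [621. -33. 135.] before 85.0 [140 147 150]
204 [622. -32. 133.] before 84.0 [143 150 152]
205 [622. -32. 128.] before 85.0 [143 149 153]
206 [622. -33. 123.] before 83.0 [144 151 154]
207 [622. -33. 119.] before 83.0 [136 143 144]
208 [624. -32. 117.] before 84.0 [134 142 143]
209 [623. -32. 112.] before 84.0 [133 138 141]
210 [623. -33. 107.] before 83.0 [130 134 137]
211 [613. -46.  84.] before 84.0 [131 138 139]
212 [617. -41.  87.] before 85.0 [136 143 145]
213 [618. -40.  84.] before 83.0 [136 142 146]
214 [621. -37.  85.] before 85.0 [130 141 141]
215 [624. -33.  86.] before 87.0 [131 139 142]
1540 [-7.11517711e-03 -3.01433082e-03  8.32029015e+01]
1540 [-6.69488040e-03 -4.87897290e-03  8.30820537e+01]
```

Emit:
drive_tool([
  [0,0,0.2,0],
  [0,0,0.2,0],
  [0,0,0.2,0],
  [0,0,0.2,0],
  [0,0,0.2,0],
  [0,0,0.2,0],
  [0,0,0,0],
  [0,0,0,0],
])

```text
clock: 6.42
eef_pos: [623.1, -44.2, 81.3]
tcp_rot: [-3.141, 0.0, 1.379]
contact_force: [0.2, 0.4, -0.3]
opening: 0.003
```

Run:
```python
from h import *
im,d,P=grab('scene');b=np.load('scene1.npz')
m=np.zeros((400,640),bool);m[195:230,265:300]=1
D=P[...,2]-b['P'][...,2];k=m&(D>9)&(abs(P[...,0]-623)<40)
for v in range(200,226):
    q=P[v][k[v]]
    if len(q):print(v,len(q),q.mean(0).round(0))
print(r.sense()['contact_force'])
```

```text
200 20 [629. -37. 150.]
201 18 [634. -39. 148.]
202 18 [635. -38. 146.]
203 18 [637. -36. 145.]
204 16 [638. -36. 142.]
205 16 [638. -36. 138.]
206 16 [639. -35. 135.]
207 16 [638. -37. 129.]
208 14 [635. -37. 121.]
209 11 [630. -38. 113.]
210 10 [629. -37. 109.]
211 8 [630. -36. 106.]
212 8 [630. -36. 102.]
213 5 [631. -35.  99.]
214 2 [632. -35.  95.]
[ 0.67318881 -0.09498398  0.69894024]
```

Emit:
drive_tool([
  [0,0,0.2,0],
  [0,0,0.2,0],
  [0,0,0,0],
  [0,0,0,0],
])

```text
clock: 6.8
eef_pos: [623.1, -44.2, 77.3]
tcp_rot: [-3.141, 0.0, 1.379]
contact_force: [-0.2, 0.5, 0.4]
opening: -0.003
```

Emit:
drive_tool([
  [0,0,0.1,0],
  [0,0,0,0],
  [0,0,0,0],
])

```text
clock: 7.05
eef_pos: [623.2, -44.2, 76.5]
tcp_rot: [-3.142, -0.0, 1.379]
contact_force: [0.2, 0.1, 0.2]
opening: 0.005
```

Emit:
drive_tool([
  [0,0,0.1,0],
  [0,0,0,0],
  [0,0,0,0],
])

```text
clock: 7.3
eef_pos: [623.2, -44.2, 75.4]
tcp_rot: [-3.141, -0.0, 1.379]
contact_force: [-0.2, 0.2, -0.1]
opening: -0.002
```

Emit:
drive_tool([
  [0,0,0.1,0],
  [0,0,0,0],
  [0,0,0,0],
])

```text
clock: 7.55
eef_pos: [623.6, -44.1, 74.9]
tcp_rot: [3.141, -0.0, 1.379]
contact_force: [0.3, 1.6, 5.6]
opening: 0.004
```

Emit:
drive_tool([
  [0,0,0.1,0],
  [0,0,0,0],
  [0,0,0,0],
])

```text
clock: 7.8
eef_pos: [624.1, -43.9, 74.1]
tcp_rot: [3.14, -0.001, 1.379]
contact_force: [0.0, 2.4, 5.6]
opening: 0.002
```

Emit:
drive_tool([
  [0.05,0.06,0.1,0],
  [0,0,0,0],
  [0,0,0,0],
])

```text
clock: 8.05
eef_pos: [624.8, -43.5, 73.1]
tcp_rot: [3.14, -0.001, 1.379]
contact_force: [-0.8, 1.9, 6.3]
opening: -0.002
```

Emit:
drive_tool([
  [0.05,0.06,0.1,0],
  [0,0,0,0],
  [0,0,0,0],
])

```text
clock: 8.3
eef_pos: [625.5, -43.1, 72.1]
tcp_rot: [3.14, -0.001, 1.379]
contact_force: [0.3, 3.0, 4.8]
opening: -0.006
```

Emit:
drive_tool([
  [0.05,0.06,0.1,0],
  [0,0,0,0],
  [0,0,0,0],
])

```text
clock: 8.55
eef_pos: [626.2, -42.8, 71.1]
tcp_rot: [3.14, -0.001, 1.379]
contact_force: [0.4, 2.1, 5.8]
opening: -0.002
```

Emit:
drive_tool([
  [0.05,0.06,0.1,0],
  [0,0,0,0],
  [0,0,0,0],
])

```text
clock: 8.8
eef_pos: [626.9, -42.3, 70.1]
tcp_rot: [3.14, -0.001, 1.379]
contact_force: [1.0, 1.9, 5.8]
opening: 0.0
```

Emit:
drive_tool([
  [0.06,0.06,0.1,0],
  [0,0,0,0],
  [0,0,0,0],
])

```text
clock: 9.05
eef_pos: [627.5, -42.1, 69.4]
tcp_rot: [3.14, -0.0, 1.379]
contact_force: [-0.3, 1.1, 8.0]
opening: 0.004
```

Emit:
drive_tool([
  [0.06,0.06,0.1,0],
  [0,0,0,0],
  [0,0,0,0],
])

```text
clock: 9.3
eef_pos: [627.8, -41.9, 69.0]
tcp_rot: [3.141, 0.0, 1.379]
contact_force: [-3.1, 0.4, 14.7]
opening: -0.004
```

Emit:
drive_tool([
  [0.03,0.03,0.05,0],
  [0,0,0,0],
  [0,0,0,0],
])

```text
clock: 9.55
eef_pos: [628.0, -41.8, 68.8]
tcp_rot: [3.141, 0.0, 1.379]
contact_force: [-6.0, -1.1, 19.5]
opening: -0.002
```

Emit:
drive_tool([
  [0.03,0.03,0.05,0],
  [0,0,0,0],
  [0,0,0,0],
])

```text
clock: 9.8
eef_pos: [628.1, -41.8, 68.7]
tcp_rot: [3.141, 0.001, 1.38]
contact_force: [-7.4, -1.7, 23.7]
opening: 0.0
```

Emit:
drive_tool([
  [-0.03,-0.06,-0.1,0],
  [-0.06,-0.06,-0.1,0],
  [-0.06,-0.06,-0.1,0],
  [-0.06,-0.06,-0.1,0],
  [-0.05,-0.06,-0.1,0],
  [-0.05,-0.06,-0.1,0],
  [-0.05,-0.06,-0.1,0],
  [-0.05,-0.06,-0.1,0],
  [0,0,-0.1,0],
  [0,0,-0.3,0],
  [0,0,-0.5,0],
  [0,0,-1,0],
])

```text
clock: 10.8
eef_pos: [621.6, -44.4, 92.9]
tcp_rot: [-3.139, 0.0, 1.379]
contact_force: [-1.3, 0.4, -0.1]
opening: -0.001
```

Emit:
drive_tool([
  [0,0,-1,0],
  [0,0,-1,0],
  [0,0,0,0],
])

```text
clock: 11.05
eef_pos: [624.3, -44.5, 116.4]
tcp_rot: [3.138, -0.0, 1.379]
contact_force: [1.4, 0.4, 0.1]
opening: 0.004
```

Run:
```python
from h import *
print(r.sense()['eef_pos'],r.sense()['contact_force'])
# case edges via top view excluding arm: fit +y side edge & -y,... report plane fit and wedge again
im,d,P=grab('scene');b=np.load('scene1.npz')
m=np.zeros((400,640),bool);m[155:235,240:335]=1
for Q in(b['P'],P):
    k=m&(abs(Q[...,2]-84)<9)
    k=cv2.morphologyEx(k.astype(np.uint8),cv2.MORPH_OPEN,np.ones((3,3)))>0
    q=Q[k];u=np.array([.9826,-.1857]);w=np.array([.1857,.9826]);a=q[:,:2]@u;c=q[:,:2]@w
    print(k.sum(),'x',np.percentile(a,[.5,99.5]).round(1),'y',np.percentile(c,[.5,99.5]).round(1),'z',np.median(q[:,2]))
# wedge: corners by contour in both original views, rays to proper heights
for n,bx in(('top',(268,135,318,166)),('scene',(280,240,330,285))):
    f=np.load(n+'1.npz');I=f['im'];hsv=cv2.cvtColor(I,cv2.COLOR_RGB2HSV)
    mm=np.zeros((400,640),np.uint8);mm[bx[1]:bx[3],bx[0]:bx[2]]=1
    mm&=((hsv[...,0]<22)&(hsv[...,1]>60)).astype(np.uint8)
    cn=max(cv2.findContours(mm,0,1)[0],key=cv2.contourArea)
    ap=cv2.approxPolyDP(cn,3,True)[:,0]
    p=cams.camera_params(n);R=np.array(p['R']);t=np.array(p['t']);C=-R.T@t
    for (uu,vv) in ap:
        ray=R.T@np.array([(uu-p['cx'])/p['fx'],(vv-p['cy'])/p['fy'],1])
        print(n,(int(uu),int(vv)),[(C+ray*(z-C[2])/ray[2])[:2].round(0).tolist() for z in(0,3,20)])
```

```text
[624.26667746 -44.52979017 116.44365902] [1.43233232 0.39832391 0.06054267]
2824 x [472.2 641.3] y [-104.7   94.8] z 84.14774032212048
1693 x [471.4 642.1] y [-103.5   95. ] z 83.91741639645204
top (277, 140) [[692.0, 129.0], [691.0, 129.0], [686.0, 127.0]]
top (275, 156) [[641.0, 134.0], [640.0, 133.0], [636.0, 131.0]]
top (309, 161) [[626.0, 28.0], [626.0, 28.0], [621.0, 28.0]]
top (311, 147) [[671.0, 23.0], [670.0, 23.0], [665.0, 23.0]]
scene (287, 255) [[672.0, 28.0], [673.0, 29.0], [681.0, 38.0]]
scene (310, 279) [[682.0, 130.0], [683.0, 131.0], [691.0, 138.0]]
scene (322, 267) [[631.0, 127.0], [633.0, 128.0], [641.0, 136.0]]
scene (300, 246) [[624.0, 32.0], [625.0, 33.0], [634.0, 42.0]]
```

```bash
python3 -c "
from h import *
plan(675.5,161.7,110,1.325,8)"
```

```text
row cm 2.656 0.082 0.067 roll 0.0068 | now [623.7 -44.5 115.3] 1.379 F [-0.3 -1.3  0.4]
```

Emit:
drive_tool([
  [2.66,0.08,0.06,0.0068],
  [2.66,0.08,0.06,0.0068],
  [2.66,0.08,0.06,0.0068],
  [2.66,0.08,0.06,0.0068],
  [2.66,0.08,0.06,0.0068],
  [2.66,0.08,0.06,0.0068],
  [2.66,0.08,0.06,0.0068],
  [2.66,0.08,0.06,0.0068],
  [0,0,0,0],
  [0,0,0,0],
], jaw=0.86)

```text
clock: 11.93
eef_pos: [674.1, 163.3, 108.2]
tcp_rot: [-3.141, 0.0, 1.327]
contact_force: [-0.6, -0.3, -0.6]
opening: 0.142
```

Emit:
drive_tool([
  [0,0,1.5,0],
  [0,0,1.5,0],
  [0,0,1.5,0],
  [0,0,1.5,0],
  [0,0,1.0,0],
  [0,0,1.0,0],
  [0,0,0,0],
  [0,0,0,0],
])

```text
clock: 12.6
eef_pos: [674.0, 161.9, 28.1]
tcp_rot: [-3.141, 0.001, 1.325]
contact_force: [0.6, -0.4, 0.7]
opening: 0.14
```

Run:
```python
from h import *
plan(675.5,161.7,5,1.325,1)
f=np.load('scene1.npz')
im,d,P=grab('scene');D=P[...,2]-f['P'][...,2]
k=(D>6)&(abs(P[...,0]-676)<45)&(abs(P[...,1]-160)<40)&(P[...,2]<75)
for v in range(400):
    q=P[v][k[v]]
    if len(q)>1:print(v,len(q),q.mean(0).round(0),q[:,:2].min(0).round(0),q[:,:2].max(0).round(0))
a=cv2.resize(im[150:350,230:400,::-1],None,fx=3,fy=3,interpolation=2);cv2.imwrite('pics/c4.png',a)
```

```text
row cm 0.021 0.148 2.308 roll -0.0003 | now [674.  161.9  28.1] 1.325 F [ 0.6 -0.4  0.7]
270 4 [668. 166.  69.] [666. 160.] [670. 172.]
271 5 [667. 168.  65.] [660. 159.] [670. 174.]
272 7 [667. 170.  63.] [660. 159.] [670. 175.]
273 7 [668. 170.  59.] [660. 159.] [671. 176.]
274 8 [669. 170.  56.] [659. 161.] [684. 175.]
275 8 [673. 170.  55.] [665. 161.] [688. 176.]
276 12 [681. 169.  58.] [666. 159.] [694. 177.]
277 12 [683. 168.  55.] [666. 154.] [695. 176.]
278 9 [685. 168.  53.] [670. 158.] [693. 177.]
279 6 [689. 168.  52.] [684. 164.] [694. 172.]
280 6 [689. 167.  46.] [683. 163.] [695. 172.]
281 3 [687. 168.  41.] [686. 164.] [689. 171.]
285 2 [663. 181.   5.] [661. 177.] [665. 184.]
```

View pics/c4.png

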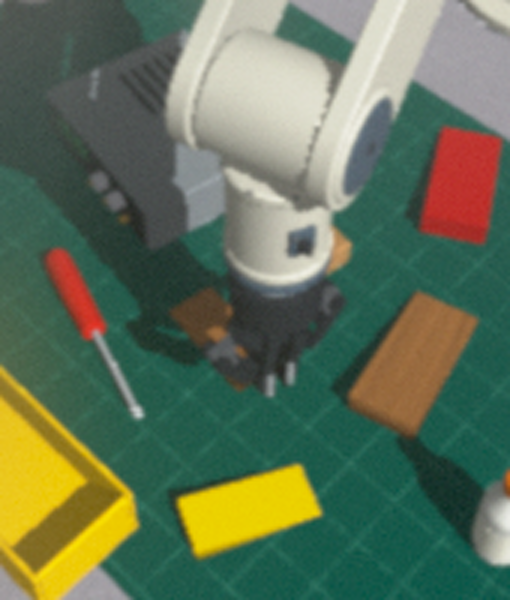

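The view shows the jaw tips at crop (278,385), behind the wedge's thick end, with the case back level. The tips sit about 10 mm above the reported TCP z, so I'll descend carefully.

Emit:
drive_tool([
  [0,0.07,0.9,0],
  [0,0.07,0.9,0],
  [0,0,0.5,0],
  [0,0,0.2,0],
  [0,0,0.2,0],
  [0,0,0,0],
])

```text
clock: 13.15
eef_pos: [675.4, 161.7, 1.2]
tcp_rot: [-3.141, 0.0, 1.325]
contact_force: [-0.7, 0.0, 0.0]
opening: 0.139
```

Emit:
drive_tool([
  [0,0,0.2,0],
  [0,0,0,0],
  [0,0,0,0],
])

```text
clock: 13.4
eef_pos: [675.8, 161.8, -0.2]
tcp_rot: [3.141, -0.0, 1.325]
contact_force: [-0.8, -0.8, 0.9]
opening: 0.14
```

Run:
```python
from h import *
f=np.load('scene1.npz');print(r.sense()['eef_pos'],r.sense()['contact_force'])
im,d,P=grab('scene');D=P[...,2]-f['P'][...,2]
k=(D>4)&(abs(P[...,0]-676)<45)&(abs(P[...,1]-160)<40)&(P[...,2]<45)
for v in range(400):
    q=P[v][k[v]]
    if len(q)>1:print(v,len(q),q.mean(0).round(0))
```

```text
[ 6.75753325e+02  1.61806265e+02 -1.69863044e-01] [-0.78735937 -0.82598728  0.91679062]
273 2 [649. 158.  23.]
277 6 [666. 167.  34.]
278 7 [667. 169.  32.]
279 9 [664. 170.  26.]
280 7 [669. 169.  24.]
281 7 [671. 171.  24.]
282 10 [683. 169.  31.]
283 13 [681. 168.  23.]
284 11 [684. 168.  20.]
285 7 [691. 164.  20.]
286 8 [688. 166.  14.]
287 5 [688. 167.  10.]
288 4 [692. 162.   4.]
289 2 [713. 145.   4.]
292 2 [713. 158.   4.]
293 2 [702. 172.   3.]
295 3 [711. 173.   5.]
```

Emit:
drive_tool([
  [-0.5,0,0,0],
  [-0.5,0,0,0],
  [-0.5,0,0,0],
  [-0.5,0,0,0],
  [-0.4,0,0,0],
  [-0.4,0,0,0],
  [-0.4,0,0,0],
  [-0.4,0,0,0],
  [-0.4,0,0,0],
  [-0.4,0,0,0],
  [-0.4,0,0,0],
  [-0.4,0,0,0],
])

```text
clock: 14.45
eef_pos: [663.0, 111.0, -0.3]
tcp_rot: [3.142, -0.0, 1.325]
contact_force: [0.3, 1.0, 0.8]
opening: 0.14
```

```bash
cat >> h.py <<'E'
def wedge(tag):
    for n in('top','scene'):
        im,d,P=grab(n,n+tag+'.png');hsv=cv2.cvtColor(im,cv2.COLOR_RGB2HSV)
        m=(hsv[...,0]<22)&(hsv[...,1]>60)&(abs(P[...,0]-645)<60)&(abs(P[...,1]-50)<105)&(P[...,2]<26)&(P[...,2]>-6)
        m=m.astype(np.uint8);k=cv2.connectedComponentsWithStats(m);i=1+np.argmax(k[2][1:,4]);m=(k[1]==i).astype(np.uint8)
        cn=max(cv2.findContours(m,0,1)[0],key=cv2.contourArea);ap=cv2.approxPolyDP(cn,2.5,True)[:,0]
        p=cams.camera_params(n);R=np.array(p['R']);t=np.array(p['t']);C=-R.T@t
        for u,v in ap:
            ray=R.T@np.array([(u-p['cx'])/p['fx'],(v-p['cy'])/p['fy'],1])
            print(n,(int(u),int(v)),[(C+ray*(z-C[2])/ray[2])[:2].round(0).tolist() for z in(0,3,20)])
E
python3 - <<'E'
from h import *
s=r.sense();print(s['eef_pos'],s['contact_force'])
wedge('5')
a=cv2.imread('pics/top5.png')[100:240,230:420];b=cv2.imread('pics/scene5.png')[160:300,240:370]
cv2.imwrite('pics/c5.png',np.hstack([cv2.resize(a,(540,398),interpolation=2)[:, :420],cv2.resize(b,(370,398),interpolation=2)]))
E
```

```text
[ 6.62975234e+02  1.10998119e+02 -2.59665290e-01] [0.34246422 0.9727718  0.80453207]
top (302, 147) [[671.0, 51.0], [670.0, 51.0], [665.0, 50.0]]
top (305, 164) [[617.0, 41.0], [616.0, 40.0], [612.0, 40.0]]
top (318, 167) [[608.0, 0.0], [607.0, 0.0], [603.0, 0.0]]
top (322, 153) [[652.0, -11.0], [651.0, -11.0], [647.0, -11.0]]
scene (294, 238) [[616.0, -2.0], [618.0, 0.0], [626.0, 10.0]]
scene (284, 243) [[649.0, -9.0], [650.0, -8.0], [658.0, 2.0]]
scene (292, 254) [[660.0, 35.0], [661.0, 37.0], [669.0, 46.0]]
```

View pics/c5.png

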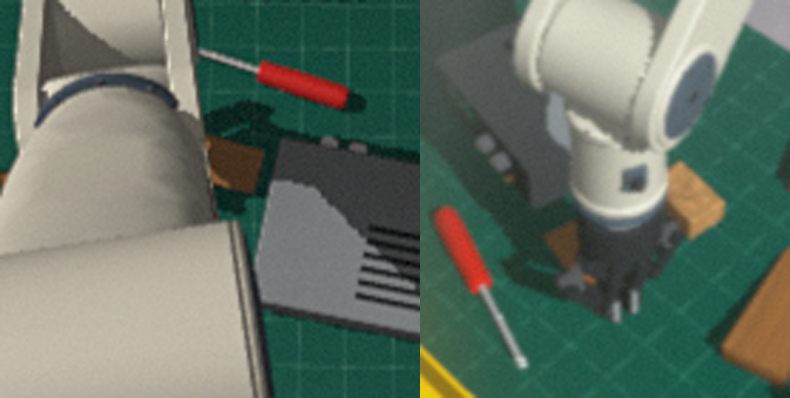

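The wedge's thin end is at world (629,-6), aligned at about -104°. It points at the foot with roughly 4 mm of lateral offset.

Emit:
drive_tool([
  [-0.4,0,0,0],
  [-0.4,0,0,0],
  [-0.4,0,0,0],
  [-0.4,0,0,0],
  [-0.4,0,0,0],
  [-0.4,0,0,0],
  [-0.4,0,0,0],
  [-0.4,0,0,0],
  [-0.3,0,0,0],
  [-0.2,0,0,0],
  [-0.1,0,0,0],
  [0,0,0,0],
])

```text
clock: 15.55
eef_pos: [653.7, 74.2, -0.3]
tcp_rot: [-3.141, 0.0, 1.325]
contact_force: [-0.2, 0.3, -0.6]
opening: 0.137
```

Emit:
drive_tool([
  [-0.1,0,0,0],
  [-0.1,0,0,0],
  [-0.1,0,0,0],
  [0,0,0,0],
])

```text
clock: 15.88
eef_pos: [653.0, 71.5, -0.3]
tcp_rot: [3.142, -0.0, 1.325]
contact_force: [-0.2, 0.3, 0.1]
opening: 0.139
```

Emit:
drive_tool([
  [-0.1,0,0,0],
  [-0.1,0,0,0],
  [0,0,0,0],
])

```text
clock: 16.13
eef_pos: [652.5, 69.5, -0.3]
tcp_rot: [-3.142, 0.0, 1.325]
contact_force: [0.6, -0.2, 0.4]
opening: 0.138
```

Emit:
drive_tool([
  [-0.1,0,0,0],
  [-0.1,0,0,0],
  [0,0,0,0],
])

```text
clock: 16.38
eef_pos: [652.0, 67.5, -0.3]
tcp_rot: [-3.142, 0.0, 1.325]
contact_force: [0.7, 1.1, 0.1]
opening: 0.14
```

Emit:
drive_tool([
  [-0.1,0,0,0],
  [-0.1,0,0,0],
  [-0.1,0,0,0],
  [0,0,0,0],
])

```text
clock: 16.72
eef_pos: [651.3, 64.5, -0.3]
tcp_rot: [-3.142, 0.0, 1.325]
contact_force: [-0.5, 0.0, -0.2]
opening: 0.142
```

Emit:
drive_tool([
  [-0.1,0,0,0],
  [-0.1,0,0,0],
  [0,0,0,0],
])

```text
clock: 16.97
eef_pos: [650.8, 62.6, -0.3]
tcp_rot: [-3.142, 0.0, 1.325]
contact_force: [-0.3, 1.2, -0.4]
opening: 0.139
```

Emit:
drive_tool([
  [-0.1,0,0,0],
  [0,0,0,0],
])

```text
clock: 17.13
eef_pos: [650.6, 61.7, -0.3]
tcp_rot: [3.142, 0.0, 1.325]
contact_force: [0.2, 0.7, -0.4]
opening: 0.141
```

Emit:
drive_tool([
  [-0.1,0,0,0],
  [0,0,0,0],
])

```text
clock: 17.3
eef_pos: [650.3, 60.8, -0.3]
tcp_rot: [-3.142, 0.0, 1.325]
contact_force: [0.5, 0.4, -0.6]
opening: 0.14
```

Emit:
drive_tool([
  [-0.1,0,0,0],
  [0,0,0,0],
])

```text
clock: 17.47
eef_pos: [650.0, 59.8, -0.3]
tcp_rot: [-3.141, 0.0, 1.325]
contact_force: [-0.2, -0.0, -1.0]
opening: 0.138
```

Emit:
drive_tool([
  [-0.1,0,0,0],
  [0,0,0,0],
])

```text
clock: 17.63
eef_pos: [649.8, 58.8, -0.3]
tcp_rot: [-3.142, 0.0, 1.325]
contact_force: [0.4, 0.1, -0.3]
opening: 0.138
```

Emit:
drive_tool([
  [-0.1,0,0,0],
  [0,0,0,0],
])

```text
clock: 17.8
eef_pos: [649.6, 57.8, -0.3]
tcp_rot: [-3.142, 0.0, 1.325]
contact_force: [-0.0, 0.4, 0.3]
opening: 0.142
```

Emit:
drive_tool([
  [-0.1,0,0,0],
  [0,0,0,0],
])

```text
clock: 17.97
eef_pos: [649.3, 56.9, -0.3]
tcp_rot: [-3.142, 0.0, 1.325]
contact_force: [0.2, 0.2, -0.5]
opening: 0.139
```

Emit:
drive_tool([
  [-0.1,0,0,0],
  [0,0,0,0],
])

```text
clock: 18.13
eef_pos: [649.1, 56.0, -0.3]
tcp_rot: [3.142, -0.0, 1.325]
contact_force: [-0.6, 0.6, -0.5]
opening: 0.14
```

Emit:
drive_tool([
  [-0.1,0,0,0],
  [0,0,0,0],
])

```text
clock: 18.3
eef_pos: [648.9, 55.1, -0.3]
tcp_rot: [3.142, -0.0, 1.325]
contact_force: [0.2, 1.7, 0.0]
opening: 0.142
```

Emit:
drive_tool([
  [-0.1,0,0,0],
  [0,0,0,0],
])

```text
clock: 18.47
eef_pos: [648.8, 54.2, -0.2]
tcp_rot: [3.141, -0.0, 1.325]
contact_force: [0.4, 2.9, 0.7]
opening: 0.142
```

Emit:
drive_tool([
  [-0.1,0,0,0],
  [0,0,0,0],
])

```text
clock: 18.63
eef_pos: [648.6, 53.3, -0.2]
tcp_rot: [3.141, -0.0, 1.325]
contact_force: [1.0, 2.0, 0.9]
opening: 0.139
```

Emit:
drive_tool([
  [-0.1,0,0,0],
  [0,0,0,0],
])

```text
clock: 18.8
eef_pos: [648.4, 52.4, -0.2]
tcp_rot: [3.141, -0.0, 1.325]
contact_force: [0.8, 5.2, 0.2]
opening: 0.139
```

Emit:
drive_tool([
  [0.2,0,0,0],
  [0.8,0,0,0],
  [1.0,0,0,0],
  [1.0,0,0,0],
  [0,0,-1.5,0],
  [0,0,-2,0],
  [0,0,-2.5,0],
  [0,0,-2.5,0],
  [0,0,-2.5,0],
  [0,0,0,0],
  [0,0,0,0],
])

```text
clock: 19.72
eef_pos: [656.7, 81.6, 112.4]
tcp_rot: [3.138, -0.001, 1.325]
contact_force: [-0.9, -0.1, 0.6]
opening: 0.139
```

Run:
```python
from h import *
plan(623.3,-44.2,110,1.379,6)
im,d,P=grab('scene','s6.png');b=np.load('scene1.npz')
m=np.zeros((400,640),bool);m[155:235,240:335]=1
m&=(b['P'][...,2]>76)&(b['P'][...,2]<95)&(abs(P[...,2]-84)<12)
for Q in(b['P'],P):
    q=Q[m];A=np.c_[q[:,:2]-[545,-110],np.ones(len(q))];print(m.sum(),np.linalg.lstsq(A,q[:,2],rcond=None)[0])
```

```text
row cm -2.168 -0.08 0.04 roll -0.0089 | now [656.7  81.6 112.4] 1.325 F [-0.9 -0.1  0.6]
1438 [-4.21969568e-03 -2.27180861e-04  8.40987086e+01]
1438 [-4.09350885e-03 -9.38065591e-04  8.42122421e+01]
```

Case is level with no measurable tilt. Next is the second press.

Emit:
drive_tool([
  [-2.17,-0.08,0,-0.009],
  [-2.17,-0.08,0,-0.009],
  [-2.17,-0.08,0,-0.009],
  [-2.17,-0.08,0,-0.009],
  [-2.17,-0.08,0,-0.009],
  [-2.17,-0.08,0,-0.009],
  [0,0,0,0],
  [0,0,0,0],
], jaw=1)

```text
clock: 20.43
eef_pos: [620.9, -45.4, 108.6]
tcp_rot: [-3.139, 0.0, 1.377]
contact_force: [-0.8, 0.3, -0.4]
opening: -0.0
```

Emit:
drive_tool([
  [0,0,0.8,0],
  [0,0,0.8,0],
  [0,0,0.8,0],
  [0,0,0.5,0],
  [0,0,0.3,0],
  [0,0,0,0],
  [0,0,0,0],
])

```text
clock: 21.02
eef_pos: [621.9, -44.4, 77.4]
tcp_rot: [-3.141, 0.0, 1.379]
contact_force: [-0.5, -0.1, -0.2]
opening: 0.001
```

Run:
```python
from h import *
plan(623.3,-44.2,76.5,1.379,1)
```

```text
row cm 0.047 0.135 0.089 roll 0.0002 | now [621.9 -44.4  77.4] 1.379 F [-0.5 -0.1 -0.2]
```

Emit:
drive_tool([
  [0.04,0.13,0,0],
  [0,0,0.1,0],
  [0,0,0.05,0],
  [0,0,0,0],
  [0,0,0,0],
])

```text
clock: 21.43
eef_pos: [623.3, -44.5, 76.3]
tcp_rot: [3.141, -0.0, 1.379]
contact_force: [-0.1, -0.2, 0.3]
opening: -0.0
```

Emit:
drive_tool([
  [0,0,0.05,0],
  [0,0,0,0],
  [0,0,0,0],
])

```text
clock: 21.68
eef_pos: [623.3, -44.5, 75.7]
tcp_rot: [3.142, 0.0, 1.379]
contact_force: [1.0, 0.3, 0.9]
opening: -0.003
```

Emit:
drive_tool([
  [0,0,0.05,0],
  [0,0,0,0],
  [0,0,0,0],
])

```text
clock: 21.93
eef_pos: [623.4, -44.5, 75.5]
tcp_rot: [3.141, -0.0, 1.379]
contact_force: [-0.9, -0.0, 4.3]
opening: 0.0
```

Emit:
drive_tool([
  [0,0,0.05,0],
  [0,0,0,0],
  [0,0,0,0],
])

```text
clock: 22.18
eef_pos: [623.5, -44.5, 75.4]
tcp_rot: [3.141, -0.0, 1.379]
contact_force: [-2.1, 1.2, 7.6]
opening: 0.002
```

Emit:
drive_tool([
  [0,0,0.05,0],
  [0,0,0,0],
  [0,0,0,0],
])

```text
clock: 22.43
eef_pos: [623.6, -44.5, 75.3]
tcp_rot: [3.141, -0.0, 1.379]
contact_force: [-3.3, 0.7, 12.2]
opening: 0.004
```

Emit:
drive_tool([
  [0,0,-0.1,0],
  [0,0,-0.1,0],
  [0,0,-0.3,0],
  [0,0,-1,0],
  [0,0,-2,0],
  [0,0,-3,0],
  [0,0,-3,0],
  [-2,-2,-3,0],
  [-3,-3,-1,0],
  [-3,-3,0,0],
  [-3,-3,0,0],
  [-3,-3,0,0],
])

```text
clock: 23.43
eef_pos: [461.2, -153.5, 209.7]
tcp_rot: [3.14, 0.0, 1.38]
contact_force: [-0.8, -1.1, -0.1]
opening: 0.002
```

Emit:
drive_tool([
  [-3,-3,0,0],
  [-3,-3,0,0],
  [-3,-3,0,0],
  [-3,-3,0,0],
  [-2,-2,0,0],
  [-1,-1,0,0],
  [0,0,0,0],
  [0,0,0,0],
])

```text
clock: 24.1
eef_pos: [289.1, -270.2, 209.3]
tcp_rot: [3.141, 0.0, 1.377]
contact_force: [-0.0, 0.6, -0.6]
opening: 0.002
```

Run:
```python
from h import *
s=r.sense();print(s['clock'],s['eef_pos'],s['contact_force'])
wedge('7')
im,d,P=grab('scene');b=np.load('scene1.npz')
m=np.zeros((400,640),bool);m[155:235,240:335]=1
u=np.array([.9826,-.1857]);w=np.array([.1857,.9826])
for Q in(b['P'],P):
    k=m&(abs(Q[...,2]-84)<9);k=cv2.morphologyEx(k.astype(np.uint8),cv2.MORPH_OPEN,np.ones((3,3)))>0
    q=Q[k];print(k.sum(),np.percentile(q[:,:2]@u,[.5,99.5]).round(1),np.percentile(q[:,:2]@w,[.5,99.5]).round(1))
    q=Q[k&(b['P'][...,2]>76)];A=np.c_[q[:,:2]-[545,-110],np.ones(len(q))];print(np.linalg.lstsq(A,q[:,2],rcond=None)[0])
x=cv2.imread('pics/top7.png')[90:240,230:420];y=cv2.imread('pics/scene7.png')[150:300,230:350]
cv2.imwrite('pics/c7.png',np.hstack([cv2.resize(x,(480,380),interpolation=2),cv2.resize(y,(304,380),interpolation=2)]))
```

```text
24.1 [ 289.11805851 -270.23162171  209.34220366] [-0.00510859  0.60477765 -0.57697931]
top (307, 148) [[668.0, 35.0], [667.0, 35.0], [662.0, 35.0]]
top (303, 162) [[623.0, 47.0], [622.0, 47.0], [618.0, 46.0]]
top (324, 168) [[605.0, -18.0], [604.0, -18.0], [600.0, -18.0]]
top (327, 154) [[649.0, -27.0], [648.0, -27.0], [644.0, -26.0]]
scene (277, 230) [[631.0, -60.0], [632.0, -58.0], [641.0, -47.0]]
scene (292, 254) [[660.0, 35.0], [661.0, 37.0], [669.0, 46.0]]
scene (304, 248) [[621.0, 45.0], [622.0, 47.0], [631.0, 56.0]]
scene (305, 244) [[609.0, 37.0], [610.0, 39.0], [619.0, 48.0]]
scene (291, 228) [[596.0, -35.0], [598.0, -33.0], [607.0, -23.0]]
scene (283, 233) [[626.0, -38.0], [628.0, -37.0], [636.0, -26.0]]
2824 [472.2 641.3] [-104.7   94.8]
[-5.32334865e-03 -2.41945086e-03  8.40708247e+01]
2836 [471.5 641.8] [-103.8   94.6]
[-4.20259059e-03 -1.24710954e-03  8.42075591e+01]
```

View pics/c7.png

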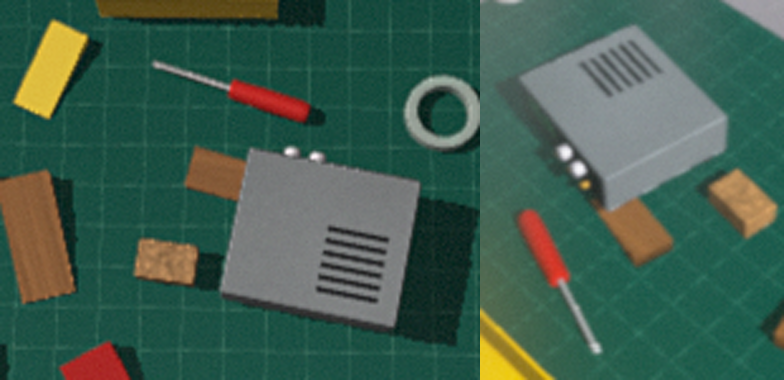

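The wedge is under the corner at the front panel end and the case is level in its original place. The other things are untouched and the hand is clear.

```bash
python3 -c "
from h import *
print(job.sign_off(),r.sense()['clock'])"
```

```text
the job is handed in; nothing more can be done
the job is handed in; nothing more can be done
```

The wedge is snug under the short foot, the corner no longer gives, and the job is handed in at about 24 s on the robot's clock.

- **First press:** the loose corner rocked about 5.7 mm at 5–6 N, then met the bench. I pressed on to about 24 N there, more than needed. It came back level when let go.
- **Wedge:** I pushed the smaller brown wedge in thin end first, aimed at the short foot, until the push rose from about 0 to about 5 N. The rise took roughly the last 3 mm.
- **Second press:** the same corner held at 12 N with about 0.3 mm of give, most of it probably the arm's own flex.
- **Last pictures:** the case is level and within about 1 mm of where it stood. The wedge is in place, the screwdriver and sanding block beside it had not moved, and the hand is clear.

**What disagreed:**
- **Height reading:** the fingertips stood about 26 mm higher than the reported TCP height and tip length said. I went by the camera depth and the touch on the case top instead.
- **Jacking:** the corner met the finger about 0.3 mm higher than before, so the case may be raised by that much. This is near the limit of what I could measure.

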